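# Index the parts carousel and tip the nuts into the empty tub

## Task

Turn the carousel to its next click so that the empty tub comes to rest under the lip of the tipping tray. Then push the tray's bail handle over so that all three hex nuts slide into that tub, and let the tray go back level. Keep the filled tubs standing in their places on the disc, and leave the screwdriver, tape roll and jar alone.

Things in the scene. Friction and masses are not known exactly. Their poses are not given: they have to be found in the camera images.
- carousel: Parts carousel: fixed grey base with a round aluminium disc (radius 155 mm, top 38 mm above the bench) turning about the upright axis through this origin. Origin on the bench; z up; y points horizontally from the axis towards the tray. Five places at 72 degree steps, tub centres 95 mm from the axis. At rest one place is always at the station, in the direction of +y
- turret (a joint): Angle of the disc, rad, growing anticlockwise seen from above, 0 at the start, no stops. Detents every 1.257 rad (72 degrees): about 4 N at a peg gets it over the crest half way (0.63 rad); after that it falls by itself into the next detent (within 0.03 rad), swinging for a second or so. Let go before the crest, it falls back
- station (a point): Fixed point under the tray's lip, at disc-top height, 95 mm from the turning axis: where the centre of the underside of the tub to be filled must stand
- empty_tub: The only empty one of five round blue plastic tubs on the disc: 45 mm tall, 90 mm across the rim, 76 mm across the foot, wall 3.5, floor 4, rim 83 mm above the bench. Origin at the centre of its underside. Stands loose between three 8 mm pins on the disc; starts one place to the left or to the right of the station
- tub_a: one of four round blue plastic tubs filled with bolts (the filling is part of the tub and ends below the rim). Same size as the empty tub; origin at the centre of its underside. Stands loose on the carousel
- tub_b: one of four round blue plastic tubs filled with bolts (the filling is part of the tub and ends below the rim). Same size as the empty tub; origin at the centre of its underside. Stands loose on the carousel
- tub_c: one of four round blue plastic tubs filled with bolts (the filling is part of the tub and ends below the rim). Same size as the empty tub; origin at the centre of its underside. Stands loose on the carousel
- tub_d: one of four round blue plastic tubs filled with bolts (the filling is part of the tub and ends below the rim). Same size as the empty tub; origin at the centre of its underside. Stands loose on the carousel
- tray (a joint): Tipping angle, rad: 0 level (rest), stop at 0.95. The tray is a steel channel 62 mm wide, 165 long, walls 25 high, closed at the back, open at the lip. Its own weight and a spring bring it back level when let go; 3 to 6 N at the bail tips it
- bail (a point): Middle of the level crossbar of the tray's bail handle: dark round bar, 10 mm thick, 67 mm between its two uprights, parallel to the hinge and 100 mm straight above it when level (237 mm above the bench). Pushing it towards the disc's axis (-y of the carousel) tips the tray; it swings on a 100 mm arc about the hinge
- lip (a point): Middle of the tray's open front edge, on the floor's upper face; when the tray tips it goes down to about 97 mm above the bench over the station's tub
- nut0: One of three plain steel hex nuts, 24 mm across flats, 13 mm thick, about 33 g, lying flat in a row in the tray, outward of the hinge; origin at the centre of its underside. They slide at a tipping angle of 0.4 to 0.9 rad
- nut1: One of three plain steel hex nuts, 24 mm across flats, 13 mm thick, about 33 g, lying flat in a row in the tray, outward of the hinge; origin at the centre of its underside. They slide at a tipping angle of 0.4 to 0.9 rad
- nut2: One of three plain steel hex nuts, 24 mm across flats, 13 mm thick, about 33 g, lying flat in a row in the tray, outward of the hinge; origin at the centre of its underside. They slide at a tipping angle of 0.4 to 0.9 rad
- screwdriver: Bystander: screwdriver 200 mm long, red handle, lying on the bench; origin at its underside, its length along x
- tape_roll: Bystander: blue roll of tape 80 mm across, 19 mm tall, lying on the bench; origin at the centre of its underside
- jar: Bystander: jar 60 mm across, 90 mm tall, standing on the bench; origin at the centre of its underside
- peg (a point): Top centre of one of five upright round steel pegs fixed to the disc to push it round by: 14 mm thick, tops 125 mm above the bench (42 mm above the tub rims), 145 mm from the axis, midway between places, 72 degrees apart. This one is straight across the disc from the tray (towards the carousel's -y) at the start; at every detent some peg stands there
- tray_hinge (a point): Middle of the tray's hinge line, on the tray floor's upper face, 137 mm above the bench, 150 mm from the disc's axis; fixed; hinge along the carousel's x. The lip is 50 mm inward of it (towards the disc's axis), the back wall 115 mm outward. Two fixed posts with arms beside the tray carry it, within 61 mm of its midline, tops 149 mm above the bench

How it is judged:
On the way, in this order (a step that is already met when the one before it is completed fails the run):
1. the empty tub is at rest under the tray's lip while the tray is level and all nuts are still in it (horizontal distance between empty_tub and station below 0.012 m and velocity of joint turret between -0.08 and 0.08 rad/s and value of joint tray below 0.12 rad and height (world z) of each of nut0, nut1, nut2 above 0.125 m), for 0.3 s.
2. the tray is tipped with the empty tub still under its lip (value of joint tray above 0.35 rad and horizontal distance between empty_tub and station below 0.012 m), for 0.1 s.
At the end, for the whole second after the job is handed in: Disc at rest with the empty tub upright within 12 mm of the station, three still nuts in it (within 40 mm of its axis, below the rim), tray within 0.12 rad of level, filled tubs upright in their places (75 to 115 mm from the disc's axis); upright means within 0.15 rad (horizontal distance between empty_tub and station below 0.012 m and velocity of joint turret between -0.08 and 0.08 rad/s and value of joint tray below 0.12 rad and angle between each of empty_tub, tub_a, tub_b, tub_c, tub_d's own z axis and vertical below 0.15 rad and horizontal distance between each of nut0, nut1, nut2 and empty_tub below 0.04 m and z of nut0 in the frame of empty_tub between 0 and 0.045 m and linear speed of each of nut0, nut1, nut2 below 0.05 m/s and z of nut1 in the frame of empty_tub between 0 and 0.045 m and z of nut2 in the frame of empty_tub between 0 and 0.045 m and horizontal distance between tub_a and carousel between 0.075 and 0.115 m and horizontal distance between tub_b and carousel between 0.075 and 0.115 m and horizontal distance between tub_c and carousel between 0.075 and 0.115 m and horizontal distance between tub_d and carousel between 0.075 and 0.115 m); the robot touches nothing.
It fails at once if the screwdriver is pushed away (more than 30 mm) (distance of screwdriver from where it was at the start of the episode above 0.03 m).
It fails at once if the tape roll is pushed away (more than 30 mm) (distance of tape_roll from where it was at the start of the episode above 0.03 m).
It fails at once if the jar is pushed away (more than 30 mm) (distance of jar from where it was at the start of the episode above 0.03 m).
It also fails if it takes over 54 s, if anything falls off the work surface, if the arm or the gripper's body presses on something with over 40 N, if the wrist force passes 120 N, or if a joint passes its speed limit or range.

## Robot

A 6-joint arm with a two-finger parallel gripper is mounted at the origin on the work surface. World frame = base frame: x ahead of the robot, y to its left, z up, the work surface at z = 0. Lengths are in m, angles in rad, forces in N, time in s.
With the tool pointing down it reaches from about 0.3 to 0.85 m from the base axis. Payload 4.2 kg.
Tool frame: the origin (TCP) lies at the very end of the fingers, on their centre line; the grasp point (between the pads) lies 19 mm behind it; y points along the fingers, x is the direction in which the jaws open and shut, and the axes are right-handed (so a half turn about y gives the same grasp; the last joint's range is limited). The gripper opens to 91 mm and grips with 3 to 60 N. Pads are 32 mm wide; open, the fingers measure 118 mm over their backs; the gripper's body (76 mm by 178 mm) begins 60 mm behind the grasp point.
Start: joints at [1.324, 0.32, 1.565, -0, 1.257, -0.02], TCP at [0.129, 0.56, 0.214] pointing down, gripper open.
Joint ranges: [-3.11, 3.11], [-0.84, 2.01], [0.21, 2.61], [-1.34, 4.49], [0.05, 2.63], [-2.56, 2.56]. Speed limits (rad/s): [2.57, 2.57, 3.14, 3.14, 3.14, 3.14].

## Interface

Orientations are given as a rotation vector (axis times angle).
In Python, from station import * gives the robot as it stands. Calls block until the motion is done:
- move_pose(position, orientation): joint-space move of the TCP to a pose.
- move_l(position, rotation=None, velocity=0.15, f_stop=None): straight line of the TCP; rotation=None keeps the orientation; velocity is the mean speed in m/s. With f_stop (N) it stops when the force on the tool has changed by that much, and returns True; else False.
- movej(angles): joint-space move.
- gripper_open() and gripper_close(f_grip=None): open the fingers fully, or close them until they stop; f_grip is the grip in N (None keeps the last).
- sleep(seconds).
- solve_ik(position, orientation): joint angles nearest the present ones, or None.
- read_state(): the state.
- grab_frame(name): name is "scene" or "side" or "wrist"; returns a dict with "pixels" (420x560x3 uint8, blue, green, red), "z_map" (420x560 float32, m along the optical axis (not along the pixel's ray), 0 where there is no reading), "camera_matrix" (3x3 intrinsics, pixels), "eye" and "orientation" of the camera in the world. Camera axes: x right, y down, z forward; pixel columns grow to the right and rows downward; lengths in m; the calibration is good to about 2 mm. A picture is of the moment at which its call begins.
A pose or a line that the arm cannot do raises MotionError and nothing moves.
- hand_in(): hands the job in, once; it reports no verdict.
The state is a dict: "time": time; "joint_positions": joint angles; "joint_velocities": joint speeds; "joint_torque": joint torques, N m; "tool_pos": TCP position; "tool_rot": TCP orientation; "force": force on the tool from outside, world axes, zero at the start; "ft_torque": the same for the moment, N m; "grip_width": opening from 0.0 (shut) to 1.0 (fully open).
Only numpy, scipy, OpenCV 4.12 (cv2) and the standard library are available. Lean on these libraries where they do the work, as an engineer would, in place of code of your own. Each camera call takes 0.05 s, during which the arm holds its last target. There are 200 camera calls.

## Working session

There is one attempt and no reset: what is moved stays moved. The work goes in short steps, each a Python script; the robot and the scene stay as the last script left them, time stands still between calls to the robot, and variables do not carry over. Pictures are saved under pics/ and viewed, about 8 in all and at most 12, crops included, and the job is handed in when it is done.

```bash
mkdir -p pics; ls
cat > h.py <<'E'
from station import *
import numpy as np, cv2
from scipy.spatial.transform import Rotation as R
def cam(f):
    o=np.array(f["orientation"],float)
    M=o if o.shape==(3,3) else (R.from_rotvec(o).as_matrix() if o.size==3 else R.from_quat(o).as_matrix())
    return M,np.array(f["eye"],float),np.array(f["camera_matrix"],float)
def cloud(f):
    M,e,K=cam(f); z=f["z_map"]; v,u=np.indices(z.shape)
    d=np.stack([(u-K[0,2])/K[0,0],(v-K[1,2])/K[1,1],np.ones_like(z)],-1)*z[...,None]
    P=d@M.T+e; P[z<=0]=np.nan; return P
def proj(f,p):
    M,e,K=cam(f); q=K@(M.T@(np.array(p)-e)); return q[:2]/q[2]
E
python3 - <<'E'
from h import *
for n in ("scene","side"):
    f=grab_frame(n); np.save(f"pics/{n}0.npy",f,allow_pickle=True)
    print(n,f["eye"],f["orientation"])
    cv2.imwrite(f"pics/{n}0.png",f["pixels"])
print(read_state()["time"],read_state()["tool_rot"])
E
```

```text
pics
scene [ 1.30086798 -0.51432658  1.1005972 ] [-2.10564241 -1.17496184  0.46894011]
side [0.40225273 0.76856781 0.89634291] [-0.2294347   2.81912501 -1.21474821]
0.1 [-1.30894173 -1.03964733  1.04166904]
```

View pics/scene0.png

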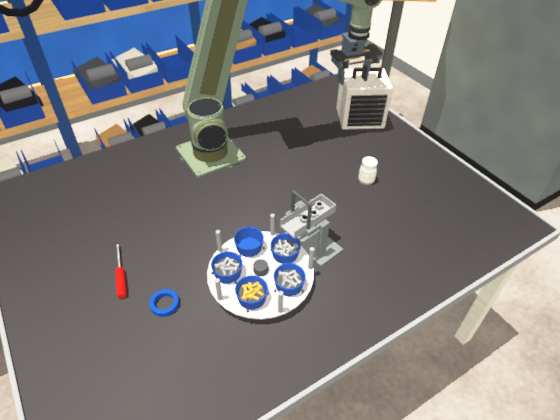

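View pics/side0.png

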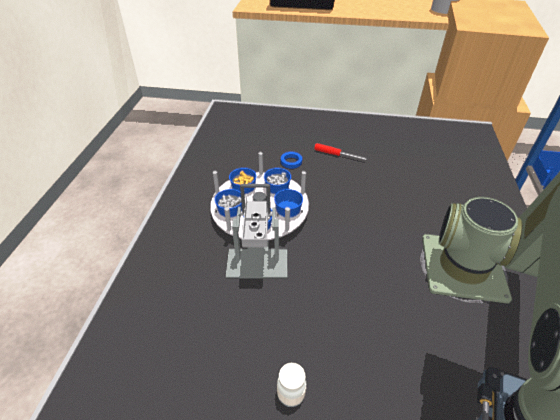

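The scene view shows the disc centred near (261,268) with the tray at (315,215). The empty tub is at (249,241), on the robot side, one place from the station tub at (286,247). The side view agrees: empty tub at (289,203), tray at (257,220), jar at (291,384). Next I'll fit the pegs, the bail and the tubs.

```bash
cat > m.py <<'E'
from h import *
for n in ("scene","side"):
    f=np.load(f"pics/{n}0.npy",allow_pickle=True).item(); P=cloud(f); M,e,K=cam(f)
    g={"scene":(267,261),"side":(210,260)}[n]; c0=np.nanmedian(P[g[0]-3:g[0]+4,g[1]-3:g[1]+4].reshape(-1,3),0)
    near=np.hypot(P[...,0]-c0[0],P[...,1]-c0[1])<0.36
    for lab,lo,hi in (("peg/posts",.105,.16),("bail",.22,.25)):
        m=(near&(P[...,2]>lo)&(P[...,2]<hi)).astype(np.uint8)
        k,L,S,C=cv2.connectedComponentsWithStats(m)
        for i in range(1,k):
            if S[i,4]>=4:
                Q=P[L==i]; print(n,lab,S[i,4],C[i].round(),np.median(Q,0).round(4),Q.min(0).round(3),Q.max(0).round(3))
    # disc top
    m=near&(abs(P[...,2]-.038)<.006)&(f["pixels"].min(-1)>120); Q=P[m][:,:2]
    (cx,cy),r=cv2.minEnclosingCircle(Q.astype(np.float32)); print(n,"disc",cx,cy,r,m.sum())
    # blue tub rims
    b,gg,r_=[f["pixels"][...,i].astype(int) for i in range(3)]
    m=near&(b>90)&(b>1.7*r_)&(P[...,2]>.077)&(P[...,2]<.09)
    k,L,S,C=cv2.connectedComponentsWithStats(m.astype(np.uint8))
    for i in range(1,k):
        if S[i,4]>=15:
            (x,y),r=cv2.minEnclosingCircle(P[L==i][:,:2].astype(np.float32)); print(n,"rim",S[i,4],C[i].round(),round(x,4),round(y,4),round(r,4))
E
python3 m.py
```

```text
scene peg/posts 1335 [309. 217.] [0.5826 0.0497 0.144 ] [ 0.519 -0.035  0.105] [0.642 0.138 0.16 ]
scene peg/posts 31 [273. 217.] [ 0.5095 -0.0299  0.1234] [ 0.501 -0.034  0.106] [ 0.515 -0.023  0.129]
scene peg/posts 36 [218. 233.] [ 0.483  -0.1978  0.1193] [ 0.475 -0.203  0.105] [ 0.488 -0.19   0.129]
scene peg/posts 34 [312. 250.] [ 0.6769 -0.0028  0.1212] [ 0.67  -0.01   0.106] [0.682 0.005 0.128]
scene peg/posts 44 [218. 282.] [ 0.6352 -0.2745  0.1201] [ 0.627 -0.28   0.106] [ 0.639 -0.267  0.128]
scene peg/posts 42 [281. 294.] [ 0.7549 -0.1545  0.1219] [ 0.745 -0.161  0.105] [ 0.759 -0.148  0.128]
scene bail 112 [302. 199.] [0.5881 0.0165 0.2397] [0.549 0.008 0.221] [0.623 0.026 0.247]
scene disc 0.6142711639404297 -0.09973027557134628 0.1854211837053299 2981
scene rim 136 [247. 238.] 0.5145 -0.1171 0.0466
scene rim 72 [278. 242.] 0.5915 -0.0416 0.0462
scene rim 25 [293. 254.] 0.6291 -0.0328 0.024
scene rim 63 [218. 262.] 0.5619 -0.2229 0.0449
scene rim 22 [236. 255.] 0.5553 -0.1831 0.0232
scene rim 127 [289. 276.] 0.6932 -0.088 0.0462
scene rim 37 [234. 272.] 0.6014 -0.2102 0.
[... 528 characters left out ...]
106] [0.679 0.009 0.125]
side peg/posts 35 [287. 211.] [ 0.5043 -0.0227  0.1197] [ 0.498 -0.034  0.105] [ 0.511 -0.018  0.124]
side bail 143 [254. 186.] [0.5841 0.0214 0.2368] [0.547 0.011 0.22 ] [0.621 0.031 0.242]
side disc 0.6052818298339844 -0.09579771757125854 0.18600337207317352 1283
side rim 24 [231. 176.] 0.6978 -0.1911 0.0389
side rim 26 [247. 170.] 0.6671 -0.2221 0.0326
side rim 36 [275. 170.] 0.5728 -0.2363 0.0356
side rim 19 [288. 178.] 0.5331 -0.2128 0.0301
side rim 25 [274. 184.] 0.569 -0.1823 0.031
side rim 42 [227. 191.] 0.7007 -0.1014 0.0386
side rim 75 [290. 196.] 0.5131 -0.115 0.0461
side rim 19 [235. 206.] 0.6652 -0.0559 0.0187
side rim 17 [280. 206.] 0.5349 -0.0804 0.019
```

```bash
cat >> h.py <<'E'
pegs=np.array([[.507,-.0265],[.481,-.195],[.6745,.001],[.633,-.2725],[.752,-.151]])
C=pegs.mean(0)                                   # disc axis
a=np.arctan2(*(pegs-C).T[::-1]); 
# common phase of the pegs mod 72 deg -> the one opposite the tray (about 279 deg)
ph=np.angle(np.exp(5j*a).mean())/5; TH=ph+np.round((np.deg2rad(-81)-ph)/(2*np.pi/5))*2*np.pi/5
Y=-np.array([np.cos(TH),np.sin(TH)]); X=np.array([Y[1],-Y[0]])   # carousel axes in world
def rot(d,s=1):                                  # tool pointing down, jaws along horizontal d
    x=s*np.array([d[0],d[1],0]); y=np.array([0,0,-1.]); return R.from_matrix(np.c_[x,y,np.cross(x,y)]).as_rotvec()
def pegpose(th,z,s): 
    r=np.array([np.cos(th),np.sin(th)]); return np.r_[C+.145*r,z],rot([-r[1],r[0]],s)
E
python3 - <<'E'
from h import *
print("C",C,"Y",Y,"TH",np.rad2deg(TH),"radii",np.hypot(*(pegs-C).T).round(4),"hinge",C+.15*Y)
print("start tool x",R.from_rotvec(read_state()["tool_rot"]).as_matrix()[:,0].round(2))
for s in (1,-1):
    for d in (0,24,48,72):
        q=solve_ik(*pegpose(TH-np.deg2rad(d),.095,s)); print(s,d,None if q is None else np.round(q,2))
    for yy,z in ((.185,.21),(.185,.33),(.085,.165)):
        q=solve_ik(np.r_[C+yy*Y,z],rot(X,s)); print(s,"bail",yy,None if q is None else np.round(q,2))
p=read_state()["tool_pos"]; print(solve_ik([p[0],p[1],.4],read_state()["tool_rot"]),solve_ik(*pegpose(TH,.36,1)),solve_ik(*pegpose(TH,.36,-1)))
E
```

```text
C [ 0.6095 -0.1288] Y [-0.16037996  0.98705535] TH -80.77104870997807 radii [0.1448 0.1445 0.1452 0.1456 0.1442] hinge [0.58544301 0.0192583 ]
start tool x [ 0.22  0.97 -0.  ]
1 0 [-0.42  0.58  1.44 -0.    1.12 -0.58]
1 24 [-0.46  0.5   1.59 -0.    1.05 -0.2 ]
1 48 [-0.46  0.41  1.74 -0.    0.99  0.22]
1 72 [-0.41  0.34  1.86 -0.    0.94  0.69]
1 bail 0.185 [ 0.07  0.33  1.55 -0.    1.25 -0.09]
1 bail 0.185 [ 0.07  0.29  1.33 -0.    1.53 -0.09]
1 bail 0.085 [-0.09  0.39  1.59 -0.    1.17 -0.26]
-1 0 [-0.42  0.58  1.44 -0.    1.12  2.56]
-1 24 None
-1 48 None
-1 72 [-0.41  0.34  1.86  0.    0.94 -2.45]
-1 bail 0.185 None
-1 bail 0.185 None
-1 bail 0.085 None
[ 1.32399987e+00  2.70180741e-01  1.18030548e+00 -1.02810669e-05
  1.69263578e+00 -1.99997084e-02] [-4.22581080e-01  4.77394067e-01  9.61823381e-01 -4.44089210e-16
  1.70237521e+00 -5.83656667e-01] [-4.22581080e-01  4.77394067e-01  9.61823381e-01 -4.44089210e-16
  1.70237521e+00  2.55793599e+00]
```

The peg fit agrees with the sizes given: radii are 144–146 mm and the hinge comes out under the measured bail. I'll grip the peg opposite the tray and carry it 72° clockwise.

Run:
```python
from h import *
s=read_state(); p=s["tool_pos"]
move_l([p[0],p[1],.38],velocity=.25)
P,r=pegpose(TH,.36,1); move_pose(P,r)
move_l(pegpose(TH,.16,1)[0],velocity=.25)
hit=move_l(pegpose(TH,.096,1)[0],velocity=.1,f_stop=10)
print("hit",hit,read_state()["time"])
if not hit:
    gripper_close(12); s=read_state(); print("width",s["grip_width"]*91,s["force"])
    if s["grip_width"]*91>8:
        for d in np.arange(8,73,8):
            P,r=pegpose(TH-np.deg2rad(d),.096,1); move_l(P,r,velocity=.07)
        s=read_state(); print("end",s["time"],s["grip_width"]*91,np.round(s["force"],1))
        gripper_open(); move_l(np.r_[P[:2],.32],velocity=.2)
f=grab_frame("scene"); np.save("pics/scene1.npy",f,allow_pickle=True); cv2.imwrite("pics/scene1.png",cv2.resize(f["pixels"][130:340,150:430],None,fx=2.5,fy=2.5))
print(read_state()["time"])
```

```text
hit False 6.05
width 13.379987305061842 [-0.81296009 -0.54867979 -0.78823757]
end 11.1833 13.761664927131129 [-2.3 -1.5 -3.5]
13.725
```

View pics/scene1.png

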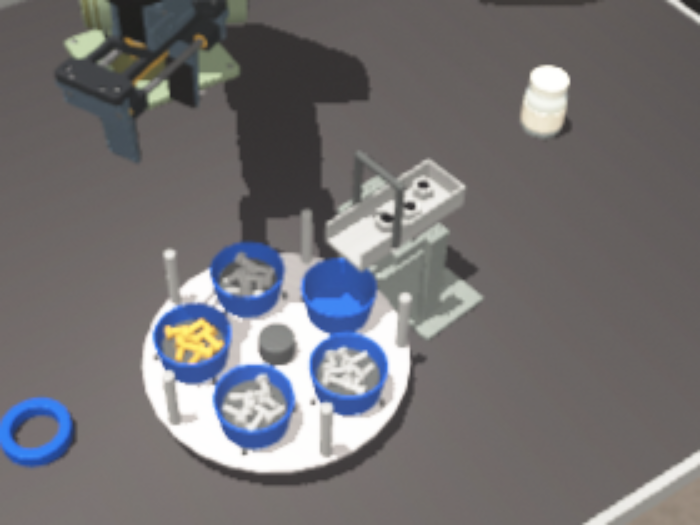

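The picture shows the empty tub at the station, crop (338,295), and the four filled tubs standing in their places. The nuts are still in the level tray at (385,220), (408,208) and (424,187). I'll check the tub position numerically, then touch the bail and tip the tray.

```bash
cat > t.py <<'E'
from h import *
from scipy.optimize import least_squares
f=np.load("pics/scene1.npy",allow_pickle=True).item(); P=cloud(f); st=C+.095*Y
b,g,r_=[f["pixels"][...,i].astype(int) for i in range(3)]
m=(b>90)&(b>1.7*r_)&(abs(P[...,2]-.083)<.004)&(np.hypot(P[...,0]-st[0],P[...,1]-st[1])<.055)
Q=P[m][:,:2]; c=least_squares(lambda c:np.hypot(*(Q-c).T)-.0445,st,loss="soft_l1",f_scale=.002).x
m=(np.abs(P[...,2]-.115)<.012); pk=[]
for k in range(5):
    th=TH+k*2*np.pi/5; p0=C+.145*np.array([np.cos(th),np.sin(th)])
    q=P[m&(np.hypot(P[...,0]-p0[0],P[...,1]-p0[1])<.02)]
    if len(q): pk.append(((np.median(q,0)[:2]-p0)*1000).round(1).tolist())
print("tub-station mm",((c-st)*1000).round(1),"n",len(Q),"peg offsets mm",pk)
if np.hypot(*(c-st))>.010: raise SystemExit("tub off: stop")
gripper_close(10)
o=rot(X); at=lambda y,z:np.r_[C+y*Y,z]
move_pose(at(.192,.34),o); move_l(at(.192,.208),velocity=.2)
hit=move_l(at(.150,.208),velocity=.03,f_stop=2.0)
y=(np.array(read_state()["tool_pos"])[:2]-C)@Y; h=y-.150
print("contact",hit,"offset",round(h,4),np.round(read_state()["force"],1))
E
python3 t.py
```

```text
tub-station mm [ 0.4 -1.3] n 102 peg offsets mm [[2.3, -2.8], [2.6, -4.4], [3.2, -4.8], [2.6, -3.1], [2.6, -2.8]]
contact True offset 0.0193 [-0.3  2.5  0.7]
```

Run:
```python
from h import *
at=lambda y,z:np.r_[C+y*Y,z]; h=.0193
for a in np.r_[np.arange(.1,.86,.15),.93]:
    if move_l(at(.150+h-.1*np.sin(a),.208-.1*(1-np.cos(a))),velocity=.09,f_stop=15): print("stopped",a); break
sleep(1.0); s=read_state(); print(s["time"],np.round(s["force"],1),(np.array(s["tool_pos"])[:2]-C)@Y,s["tool_pos"][2])
f=grab_frame("scene"); cv2.imwrite("pics/scene2.png",cv2.resize(f["pixels"][130:340,150:430],None,fx=2.5,fy=2.5))
```

```text
20.9 [-2.1  3.9  0.1] 0.08946240840057136 0.1676788812413093
```

View pics/scene2.png

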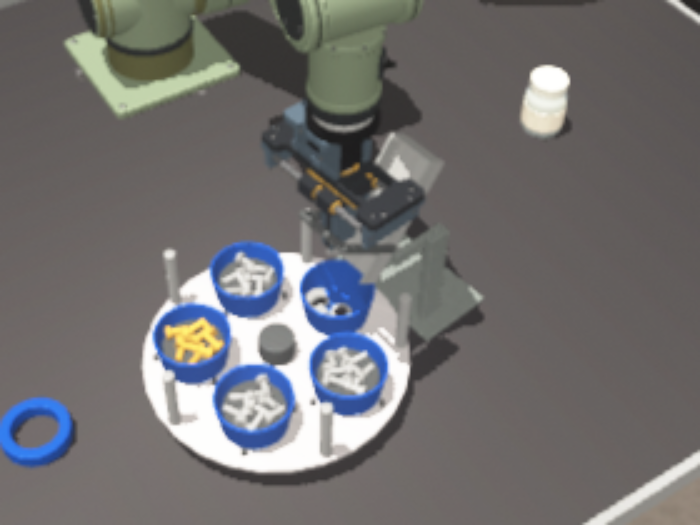

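The tray is tipped and nuts are visible in the tub at crop (318,297) and (342,310), but the third may be hidden. I'll lower the tray, back off and look.

Run:
```python
from h import *
at=lambda y,z:np.r_[C+y*Y,z]; h=.0193
sleep(.5)
for a in (.75,.55,.35,.15,0): move_l(at(.150+h-.1*np.sin(a),.208-.1*(1-np.cos(a))),velocity=.12)
move_l(at(.20,.208),velocity=.1); move_l(at(.20,.34),velocity=.25)
j=read_state()["joint_positions"]; j[0]+=.5; movej(j)
sleep(.5); s=read_state(); print(s["time"],np.round(s["force"],1))
a=grab_frame("scene")["pixels"][190:320,200:370]; b=grab_frame("side")["pixels"][140:270,170:340]
cv2.imwrite("pics/both3.png",np.vstack([np.hstack([cv2.resize(i,None,fx=2.35,fy=2.35,interpolation=cv2.INTER_CUBIC) for i in (a,b)])]))
```

```text
25.7167 [-0.3  0.2  0.1]
```

View pics/both3.png

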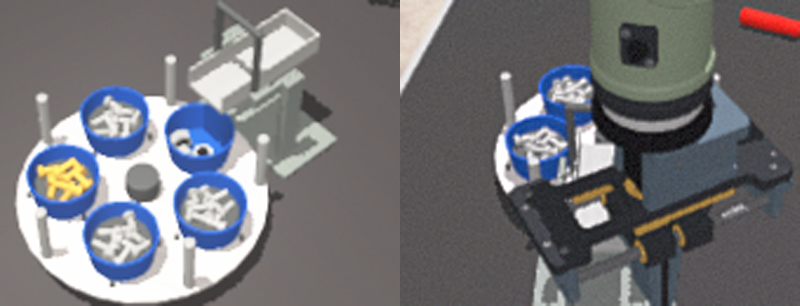

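From the scene camera the level tray is empty, but only two nuts show in the tub, at crop (182,142) and (203,152). The arm blocks the side view. I'll look down with the wrist camera.

Run:
```python
from h import *
gripper_open(); move_pose(np.r_[C+.02*Y,.40],rot(X))
sleep(.3); f=grab_frame("wrist"); np.save("pics/wrist4.npy",f,allow_pickle=True); st=np.r_[C+.095*Y,.06]
print(read_state()["time"],f["eye"],proj(f,st))
cv2.imwrite("pics/wrist4.png",f["pixels"])
f=grab_frame("side"); np.save("pics/side4.npy",f,allow_pickle=True)
```

```text
29.275 [ 0.59487165 -0.04260242  0.56907029] [277.47011429 120.35841278]
```

View pics/wrist4.png

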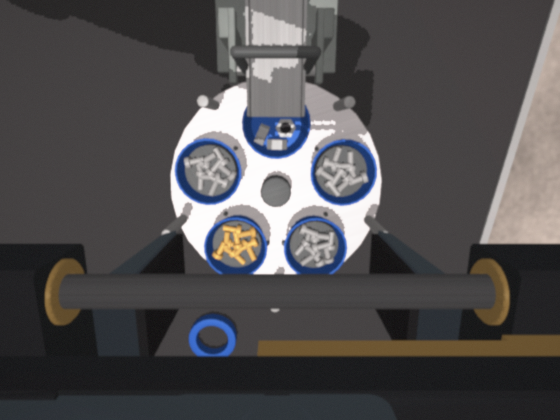

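The wrist view shows all three nuts in the tub at (261,133), (286,127) and (277,145), some standing on edge, and an empty tray. I'll check their heights and offsets, then hand in.

Run:
```python
from h import *
from scipy.optimize import least_squares
f=np.load("pics/wrist4.npy",allow_pickle=True).item(); P=cloud(f); st=C+.095*Y
b,g,r_=[f["pixels"][...,i].astype(int) for i in range(3)]
m=(b>90)&(b>1.7*r_)&(abs(P[...,2]-.083)<.004)&(np.hypot(P[...,0]-st[0],P[...,1]-st[1])<.055)
Q=P[m][:,:2]; c=least_squares(lambda c:np.hypot(*(Q-c).T)-.0445,st,loss="soft_l1",f_scale=.002).x
print("tub-station mm",((c-st)*1000).round(1),len(Q)); ok=np.hypot(*(c-st))<.012
for u,v in ((261,133),(286,127),(277,145)):
    p=np.nanmedian(P[v-3:v+4,u-3:u+4].reshape(-1,3),0); d=np.hypot(*(p[:2]-c)); print("nut",p.round(4),"r",d.round(4)); ok&=d<.037 and .04<p[2]<.083
s=P[30:45,265:290].reshape(-1,3); print("tray floor z",np.nanmedian(s[:,2]).round(4), "bail z",np.nanmedian(P[51,260:295,2]).round(4)); print(ok)
if ok: hand_in(); print("handed in",read_state()["time"])
```

```text
tub-station mm [-2.7 -2.7] 207
nut [ 0.5752 -0.0548  0.0656] r 0.0237
nut [ 0.6071 -0.0417  0.0538] r 0.0161
nut [ 0.5988 -0.067   0.0644] r 0.0301
tray floor z 0.1353 bail z 0.2406
True
the job is handed in; nothing more can be done
the job is handed in; nothing more can be done
```

I turned the carousel one click clockwise, tipped the tray so all three nuts slid into the empty tub, and handed the job in. `hand_in` gave no verdict. The last clock reading was 29.3 s, against the 54 s limit.

- **Carousel:** I gripped the peg opposite the tray, carried it 72° and let go. The filled tubs were all upright in their places in the scene and wrist pictures taken afterwards.
- **Tray:** I pushed the bail along its arc with closed fingers to about 0.93 rad, held it, then eased it back and moved clear.
- **Nuts:** the wrist view showed three nuts in the tub, 16–30 mm from its axis (limit 40 mm) and 54–66 mm above the bench (rim at 83 mm).
- **Tray level:** floor at 135 mm and bail at 241 mm, against 137 and 237 mm given; it looked level and empty.
- **Bystanders:** the tape roll and jar looked undisturbed in the pictures and the arm went nowhere near them. I did not compare the screwdriver's position before and after.

**Checks that disagreed:**
- The tub measured about 1 mm from the station in the scene view and about 4 mm in the wrist view. Both are within the 12 mm limit.
- After tipping, the scene view showed only two nuts, and the arm blocked the side view. The wrist picture confirmed the third.

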